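# Make up two practical-class kits from the bench stock

### The job

Make up the two kits from the stock on the near part of the bench. First fill the tray with three equal compartments: one pot of blue crystals standing in each end compartment and one amber vial standing in the middle one; only when that kit is complete, put the other vial upright in the short compartment of the second tray and lay the marker flat in its long compartment. Keep pots and vials upright all the time, let everything sit on the tray floors, and leave the beaker, the potato and the round dish where they are.

Things in the scene. Friction and masses are not known exactly. Their poses are not given: they have to be found in the camera images.
- tray_three: three-compartment kit tray, fixed to the bench, grey plastic, 60 mm (its x) by 172 mm (its y), open on top; walls 4 mm thick, rolled rim tops out at 23 mm; inner floor 3 mm above the bench. Three equal square compartments, 52 x 52 mm inside, in a row along its y, centred at y = -56, 0 and +56 mm on x = 0. Origin: centre of its underside on the bench; its y runs along the row, z up
- tray_two: two-compartment kit tray, fixed, grey plastic, 82 mm (its x) by 214 mm (its y), open on top; walls 4 mm thick, rim at 23 mm; inner floor 3 mm above the bench. Short compartment 74 (x) by 52 mm (y) inside, centred at y = -77 mm; long one 74 (x) by 150 mm (y), centred at y = +28 mm; both on x = 0. Origin: centre of its underside on the bench; y along its length, z up
- pot_1: closed clear plastic pot with blue crystals and a wide ribbed white screw cap, standing upright; 58 mm high, cap 32 mm across (top 13 mm), body 28 mm across below. Origin: centre of its underside, z up along its axis. The two pots are alike and interchangeable: one goes in each end compartment of the three-compartment tray
- pot_2: closed clear plastic pot with blue crystals and a wide ribbed white screw cap, standing upright; 58 mm high, cap 32 mm across (top 13 mm), body 28 mm across below. Origin: centre of its underside, z up along its axis. The two pots are alike and interchangeable: one goes in each end compartment of the three-compartment tray
- vial_1: closed slim amber vial with a cream cap, standing upright; 53 mm high, 21 mm across, cap the top 8 mm. Origin: centre of its underside, z up along its axis. The two vials are interchangeable: one goes in each tray
- vial_2: closed slim amber vial with a cream cap, standing upright; 57 mm high, 23 mm across, cap the top 9 mm. Origin: centre of its underside, z up along its axis. The two vials are interchangeable: one goes in each tray
- marker: blue marker pen lying flat, 129 mm long along its y, barrel 10 to 12 mm wide (its x), 12 to 14 mm high. Origin: centre of its underside as it lies at the start, z up. It goes in the long compartment of the two-compartment tray, lengthwise
- beaker: empty glass beaker, 57 x 63 mm, 81 mm high, standing beyond the trays; leave it. Origin: centre of its underside
- potato: brown potato, 69 x 90 x 51 mm, at the left; leave it. Origin: centre of its underside
- petri_dish: flat round clear dish, 94 mm across, 16 mm high, at the right; leave it. Origin: centre of its underside
Things that resemble listed ones, but are neither listed nor needed, are in the scene too. Several things have the shape of the pot_2; the one meant has the colours described above.

How it is judged:
On the way, in this order (a step that is already met when the one before it is completed fails the run):
1. the three-compartment kit is complete (a pot upright in each end compartment, a vial upright in the middle) while nothing is yet in the two-compartment tray ((((x of pot_1 in the frame of tray_three between -0.018 and 0.018 m and y of pot_1 in the frame of tray_three between 0.038 and 0.074 m and z of pot_1 in the frame of tray_three between -0.002 and 0.008 m and angle between pot_1's own z axis and vertical below 0.15 rad and linear speed of pot_1 below 0.02 m/s) and (x of pot_2 in the frame of tray_three between -0.018 and 0.018 m and y of pot_2 in the frame of tray_three between -0.074 and -0.038 m and z of pot_2 in the frame of tray_three between -0.002 and 0.008 m and angle between pot_2's own z axis and vertical below 0.15 rad and linear speed of pot_2 below 0.02 m/s)) or ((x of pot_1 in the frame of tray_three between -0.018 and 0.018 m and y of pot_1 in the frame of tray_three between -0.074 and -0.038 m and z of pot_1 in the frame of tray_three between -0.002 and 0.008 m and angle between pot_1's own z axis and vertical below 0.15 rad and linear speed of pot_1 below 0.02 m/s) and (x of pot_2 in the frame of tray_three between -0.018 and 0.018 m and y of pot_2 in the frame of tray_three between 0.038 and 0.074 m and z of pot_2 in the frame of tray_three between -0.002 and 0.008 m and angle between pot_2's own z axis and vertical below 0.15 rad and linear speed of pot_2 below 0.02 m/s))) and ((x of vial_1 in the frame of tray_three between -0.018 and 0.018 m and y of vial_1 in the frame of tray_three between -0.018 and 0.018 m and z of vial_1 in the frame of tray_three between -0.002 and 0.008 m and angle between vial_1's own z axis and vertical below 0.15 rad and linear speed of vial_1 below 0.02 m/s) or (x of vial_2 in the frame of tray_three between -0.018 and 0.018 m and y of vial_2 in the frame of tray_three between -0.018 and 0.018 m and z of vial_2 in the frame of tray_three between -0.002 and 0.008 m and angle between vial_2's own z axis and vertical below 0.15 rad and linear speed of vial_2 below 0.02 m/s)) and horizontal distance between each of vial_1, vial_2, marker, pot_1, pot_2 and tray_two above 0.125 m), for 0.2 s.
2. the other vial stands in the short compartment and the marker lies in the long compartment of the two-compartment tray (((x of vial_1 in the frame of tray_two between -0.03 and 0.03 m and y of vial_1 in the frame of tray_two between -0.095 and -0.059 m and z of vial_1 in the frame of tray_two between -0.002 and 0.008 m and angle between vial_1's own z axis and vertical below 0.15 rad and linear speed of vial_1 below 0.02 m/s) or (x of vial_2 in the frame of tray_two between -0.03 and 0.03 m and y of vial_2 in the frame of tray_two between -0.095 and -0.059 m and z of vial_2 in the frame of tray_two between -0.002 and 0.008 m and angle between vial_2's own z axis and vertical below 0.15 rad and linear speed of vial_2 below 0.02 m/s)) and x of marker in the frame of tray_two between -0.034 and 0.034 m and y of marker in the frame of tray_two between 0.012 and 0.044 m and z of marker in the frame of tray_two between -0.002 and 0.022 m and angle between marker's own y axis and vertical between 1.47 and 1.67 rad and linear speed of marker below 0.02 m/s), for 0.2 s.
At the end, for the whole second after the job is handed in: A pot in each end and a vial in the middle compartment of the three-compartment tray; the other vial in the short and the marker in the long compartment of the other; all on the tray floors within 5 mm (marker 12 mm), vessels upright within 0.15 rad, marker level within 0.1 rad, at rest (all of step 2 and (((x of pot_1 in the frame of tray_three between -0.018 and 0.018 m and y of pot_1 in the frame of tray_three between 0.038 and 0.074 m and z of pot_1 in the frame of tray_three between -0.002 and 0.008 m and angle between pot_1's own z axis and vertical below 0.15 rad and linear speed of pot_1 below 0.02 m/s) and (x of pot_2 in the frame of tray_three between -0.018 and 0.018 m and y of pot_2 in the frame of tray_three between -0.074 and -0.038 m and z of pot_2 in the frame of tray_three between -0.002 and 0.008 m and angle between pot_2's own z axis and vertical below 0.15 rad and linear speed of pot_2 below 0.02 m/s)) or ((x of pot_1 in the frame of tray_three between -0.018 and 0.018 m and y of pot_1 in the frame of tray_three between -0.074 and -0.038 m and z of pot_1 in the frame of tray_three between -0.002 and 0.008 m and angle between pot_1's own z axis and vertical below 0.15 rad and linear speed of pot_1 below 0.02 m/s) and (x of pot_2 in the frame of tray_three between -0.018 and 0.018 m and y of pot_2 in the frame of tray_three between 0.038 and 0.074 m and z of pot_2 in the frame of tray_three between -0.002 and 0.008 m and angle between pot_2's own z axis and vertical below 0.15 rad and linear speed of pot_2 below 0.02 m/s))) and ((x of vial_1 in the frame of tray_three between -0.018 and 0.018 m and y of vial_1 in the frame of tray_three between -0.018 and 0.018 m and z of vial_1 in the frame of tray_three between -0.002 and 0.008 m and angle between vial_1's own z axis and vertical below 0.15 rad and linear speed of vial_1 below 0.02 m/s) or (x of vial_2 in the frame of tray_three between -0.018 and 0.018 m and y of vial_2 in the frame of tray_three between -0.018 and 0.018 m and z of vial_2 in the frame of tray_three between -0.002 and 0.008 m and angle between vial_2's own z axis and vertical below 0.15 rad and linear speed of vial_2 below 0.02 m/s))); the robot touches nothing.
It fails at once if a pot or vial is tipped by more than 0.6 rad (angle between any of pot_1, pot_2, vial_1, vial_2's own z axis and vertical above 0.6 rad).
It fails at once if the beaker, the potato or the round dish is moved by more than 25 mm (distance of any of beaker, potato, petri_dish from where it was at the start of the episode above 0.025 m).
It also fails if it takes over 112 s, if anything falls off the work surface, if the arm or the gripper's body presses on something with over 40 N, if the wrist force passes 120 N, or if a joint passes its speed limit or range.

### The arm

A 7-joint arm with a two-finger parallel gripper is mounted at the origin on a cart in front of the work surface, level with it; the furniture and walls round the work are solid. World frame = base frame: x ahead of the robot, y to its left, z up, the work surface at z = 0. Lengths are in m, angles in rad, forces in N, time in s.
With the tool pointing down it reaches from about 0.4 to 0.85 m from the base axis. Payload 4.5 kg.
Tool frame: the origin (TCP) lies midway between the tips of the shut fingers; the grasp point (between the pads) lies 19 mm behind it; z points along the fingers, y is the line along which they close (so a half turn about z gives the same grasp; the last joint's range is limited). The gripper opens to 88 mm and grips with 3 to 60 N. Pads are 18 mm wide; open, the fingers measure 123 mm over their backs; the gripper's body (75 mm by 187 mm) begins 45 mm behind the grasp point.
Start: joints at [1.151, 0.689, -0.195, 1.565, 0.157, 0.902, -0.215], TCP at [0.274, -0.562, 0.239] pointing down, gripper open.
Joint ranges: [-3.01, 3.01], [-0.46, 2.08], [-1.47, 1.51], [0.13, 2.56], [-1, 4.14], [0.04, 2.09], [-2.66, 2.66]. Speed limits (rad/s): [2.57, 2.57, 3.14, 3.14, 3.14, 3.14, 3.14].

### API

Orientations are given as a unit quaternion [x, y, z, w].
In Python, from plant import * gives the robot as it stands.
- The arm moves only by the tool send_rows, never from a script. Its argument "targets" is a list of rows, each a list of 2 entries, a list of its own where there are three numbers: the shift along the tool's x, y, z in units of 0.3 m (1.0 is 0.3 m), then the turn, a rotation vector about the tool's x, y, z in units of pi rad (1.0 is pi rad). A call has 1 to 12 rows; each row is the pose to reach, as a shift and turn from the pose commanded when the call began, along the tool's axes at that moment, turning the shorter way round; what a row does not reach only later rows make up. A row lasts 1/8 s, in which the tool goes at most 62.5 mm and 10.7 degrees, less where a joint would pass 70% of its speed; a pose out of reach is approached as far as the arm can. A call with a number of a shift or a turn outside -1 to 1 is refused whole. A call with a gripper value outside its range is refused whole. "fingers" is the opening, from 0 (shut) to 1 (fully open), set as the call begins (left out, the last holds). The fingers move at their own pace and stop on an object; "newtons" is the grip in N (left out, the last holds). Time passes only in rows, so rows that repeat a pose let the fingers close. It gives the time, the measured TCP pose, the force, the opening and the grip force at its end, in the units of the state.
- get_state(): the state, without advancing time (a new reading comes with each control period).
- snapshot(name): name is "scene" or "top" or "wrist"; returns a dict with "img" (400x640x3 uint8, blue, green, red), "fx", "fy", "cx", "cy" (pixels), "cam_to_world" (4x4, takes a point from camera to world coordinates); the wrist camera has in their place "T_tool_cam" (4x4, takes a point from camera to tool coordinates, whose origin is the TCP and whose axes are the flange's). Camera axes: x right, y down, z forward; pixel columns grow to the right and rows downward; lengths in m; the calibration is good to about 2 mm. The wrist camera is an equidistant fisheye: a pixel r from the principal point sees the ray r / f radians off the axis. A picture is of the moment at which its call begins: read the wrist's pose just before it. There is no depth.
- finish_job(): hands the job in; it is judged then, once.
The state is a dict: "clock": time; "q": joint angles; "qd": joint speeds; "joint_torque": joint torques, N m; "tool_pos": TCP position; "eef_rot": TCP orientation; "contact_force": force on the tool from outside, world axes, zero at the start; "moment": the same for the moment, N m; "opening": opening from 0.0 (shut) to 1.0 (fully open); "finger_force": force on a finger pad.
Only numpy, scipy, OpenCV 4.12 (cv2) and the standard library are available. Lean on these libraries where they do the work, as an engineer would, in place of code of your own. Each camera call takes 0.05 s, during which the arm holds its last target. There are 200 camera calls.

## Working session

There is one attempt and no reset: what is moved stays moved. The work goes in short steps, Python scripts to look and compute and a tool call to move; the robot and the scene stay as the last step left them, time stands still between calls to the robot, and variables do not carry over. Pictures are saved under pics/ and viewed, at most 14 in all, crops included, and the job is handed in when it is done.

Besides the shell and the picture viewer there is one more tool, called as name(argument=value, ...) on one line, values as JSON. send_rows: Moves the arm, as the interface text tells. Its arguments: {"type":"object","properties":{"targets":{"type":"array"},"fingers":{"type":"number"},"newtons":{"type":"number"}},"required":["targets"]}

```bash
mkdir -p pics; ls; python3 - <<'E'
from plant import *
import cv2,numpy as np
s=get_state();print(s['clock'],s['tool_pos'],s['eef_rot'],s['opening'])
for n in ['top','scene']:
    d=snapshot(n);cv2.imwrite(f'pics/{n}0.png',d['img']);np.save(f'{n}0.npy',d,allow_pickle=True)
    print(n,d['fx'],d['fy'],d['cx'],d['cy'],np.round(d['cam_to_world'],4).tolist())
E
```

```text
pics
0.0 [ 0.27365289 -0.56120925  0.23793205] [ 9.74363949e-01  2.24975734e-01 -2.67594175e-04 -8.61092221e-04] 0.9970559951494692
top 418.83583079283807 418.83583079283807 311.85532180107583 206.43572600058016 [[0.0244, -0.9976, 0.0648, 0.4898], [-0.9996, -0.0252, -0.0118, 0.0185], [0.0135, -0.0645, -0.9978, 1.3199], [0.0, 0.0, 0.0, 1.0]]
scene 411.20257478149665 411.20257478149665 319.72494671223643 199.87049891691348 [[0.4529, -0.4639, 0.7614, -0.3072], [-0.8915, -0.243, 0.3823, -0.4464], [0.0076, -0.8519, -0.5236, 0.648], [0.0, 0.0, 0.0, 1.0]]
```

View pics/top0.png

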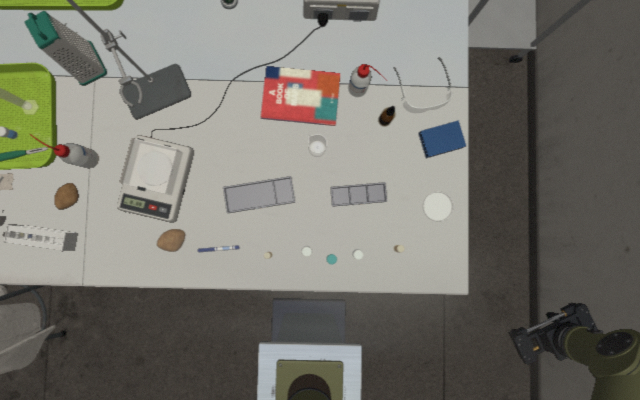

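View pics/scene0.png

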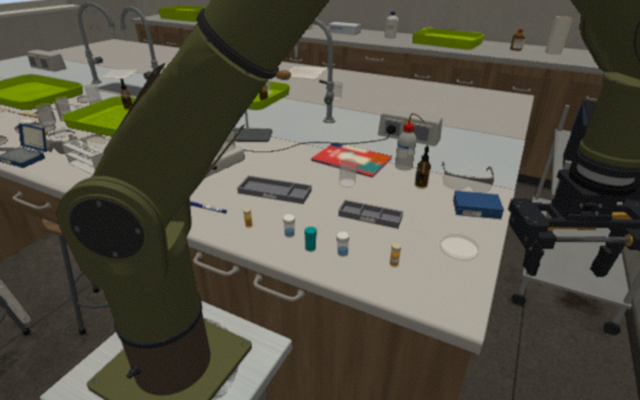

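Top: two-tray at (259,195) with short compartment right (~284,190), three-tray at (358,194); along row ~250: marker (218,249), vial (268,254), pot (307,251), teal decoy (332,259), pot (359,254), vial (400,248). The scene view confirms which are vials and pots. Zooming in next.

```bash
python3 - <<'E'
import cv2,numpy as np
t=cv2.imread('pics/top0.png');s=cv2.imread('pics/scene0.png')
a=cv2.resize(t[170:270,190:460],(796,295),interpolation=cv2.INTER_CUBIC)
b=cv2.resize(s[170:270,180:450],(796,295),interpolation=cv2.INTER_CUBIC)
cv2.imwrite('pics/crop0.png',np.vstack([a,b]))
E
```

```text
(no output)
```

View pics/crop0.png

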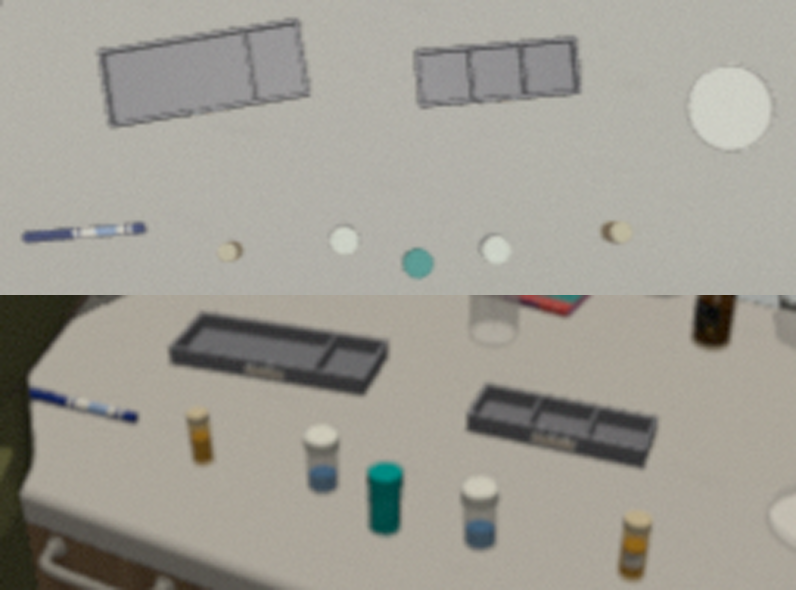

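Crop shows clear caps, trays and marker; now measure by masks: caps by triangulating top and scene, trays by ray-to-rim plane.

```bash
cat > h.py <<'E'
import cv2,numpy as np
def ray(d,p):
    M=d['cam_to_world'];v=np.array([(p[0]-d['cx'])/d['fx'],(p[1]-d['cy'])/d['fy'],1.]);return M[:3,3],M[:3,:3]@v
def plane(d,p,z):
    o,v=ray(d,p);return o+v*(z-o[2])/v[2]
def tri(rays):
    A=np.zeros((3,3));b=np.zeros(3);Q=[]
    for o,v in rays:
        v=v/np.linalg.norm(v);P=np.eye(3)-np.outer(v,v);A+=P;b+=P@o;Q.append((o,P))
    x=np.linalg.solve(A,b);return x,[float(np.linalg.norm(P@(x-o))) for o,P in Q]
def blobs(d,roi,thr,z=None):
    """blobs differing from the local bench colour: (centroid, area, rect, mean hsv)"""
    x0,y0,x1,y1=roi;im=d['img'][y0:y1,x0:x1];bg=np.median(im.reshape(-1,3),0)
    m=(np.abs(im.astype(float)-bg).max(2)>thr).astype(np.uint8)
    n,l,st,c=cv2.connectedComponentsWithStats(m);hsv=cv2.cvtColor(im,cv2.COLOR_BGR2HSV)
    out=[]
    for i in range(1,n):
        if st[i,4]<20: continue
        cs=cv2.findContours((l==i).astype(np.uint8),0,2)[0];h=cv2.convexHull(np.vstack(cs))+np.array([x0,y0])
        out.append((c[i]+[x0,y0],int(st[i,4]),cv2.minAreaRect(h),st[i,:4]+[x0,y0,0,0],hsv[l==i].mean(0).round()))
    return out
E
python3 - <<'E'
from h import *
for n,roi in [('top',(192,170,412,270)),('scene',(180,170,430,272))]:
    d=np.load(n+'0.npy',allow_pickle=True).item()
    print(n)
    for b in blobs(d,roi,18):
        print(b[0].round(1),b[1],np.round(b[2][0],1),np.round(b[2][1],1),round(b[2][2],1),b[3],b[4],'w z.02',plane(d,b[2][0],.023).round(3),'z.055',plane(d,b[0],.055).round(3))
E
```

```text
top
[258.5 194.4] 1935 [258.7 194.3] [27.7 70.8] 81.0 [222 176  74  38] [ 89.   3. 143.] w z.02 [0.607 0.169 0.023] z.055 [0.604 0.166 0.055]
[358.2 193.9] 1154 [358.4 194.1] [20.8 56.6] 85.1 [330 182  58  25] [110.   4. 135.] w z.02 [ 0.616 -0.141  0.023] z.055 [ 0.614 -0.136  0.055]
[217.5 248.5] 173 [218.  248.5] [ 4.6 42.3] 85.2 [197 245  43   8] [ 93.  35. 139.] w z.02 [0.437 0.288 0.023] z.055 [0.438 0.283 0.055]
[396.  248.3] 38 [396.  248.5] [7. 6.] 90.0 [393 245   7   8] [ 21.  48. 144.] w z.02 [ 0.45  -0.26   0.023] z.055 [ 0.452 -0.253  0.055]
[306.3 251. ] 63 [306.3 251.3] [8.  8.6] 56.3 [302 246   9  10] [ 41.  14. 204.] w z.02 [0.435 0.017 0.023] z.055 [0.437 0.017 0.055]
[357.5 253.8] 71 [357.2 253.8] [9.9 7.8] 45.0 [352 249  11  10] [ 41.  13. 198.] w z.02 [ 0.431 -0.14   0.023] z.055 [ 0.433 -0.137  0.055]
[269.8 254. ] 23 [269.7 254.2] [6.9 4.6] 80.5 [267 251   6   8] [ 21.  42. 152.] w z.02 [0.423 0.129 0.023] z.055 [0.426 0.126 0.055]
[331.2 258.9] 105 [331.5 259. ] [10. 11.] 90.0 [326 254  12  11] [ 83.  75. 154.] w z.02 [ 0.413 -0.061  0.023] z.055 [ 0.416 -0.05
[... 706 characters left out ...]
]
[247.6 218.3] 149 [247.5 218.3] [18.1  8.3] 81.9 [243 209  10  19] [ 19. 116. 124.] w z.02 [0.426 0.139 0.023] z.055 [0.389 0.109 0.055]
[288.8 225.9] 237 [288.5 225.5] [23. 11.] 90.0 [283 214  12  24] [ 52.  39. 131.] w z.02 [0.448 0.024 0.023] z.055 [ 0.409 -0.001  0.055]
[310.2 238.4] 331 [310.5 239. ] [26. 13.] 90.0 [304 226  14  27] [ 80. 169. 102.] w z.02 [ 0.423 -0.055  0.023] z.055 [ 0.388 -0.073  0.055]
[342.4 244.3] 278 [342.5 244. ] [24. 13.] 90.0 [336 232  14  25] [ 51.  38. 131.] w z.02 [ 0.442 -0.134  0.023] z.055 [ 0.402 -0.15   0.055]
[394.6 256.1] 217 [394.6 256.2] [10.3 22.1] 8.1 [389 245  12  23] [ 19.  99. 124.] w z.02 [ 0.456 -0.264  0.023] z.055 [ 0.417 -0.273  0.055]
```

```bash
cat > go.py <<'E'
import sys,numpy as np
from scipy.spatial.transform import Rotation as R
from plant import *
# usage: go.py x y z psi_deg  (psi = world heading of tool x; tool z down)
s=get_state();a=[float(v) for v in sys.argv[1:5]]
R0=R.from_quat(s['eef_rot']);c=np.deg2rad(a[3])
R1=R.from_matrix(np.array([[np.cos(c),np.sin(c),0],[np.sin(c),-np.cos(c),0],[0,0,-1]]))
print('t',round(s['clock'],2),'pos',np.round(s['tool_pos'],4),'psi',np.rad2deg(np.arctan2(R0.as_matrix()[1,0],R0.as_matrix()[0,0])).round(2))
print('shift',((R0.inv().apply(np.array(a[:3])-s['tool_pos']))/.3).round(4).tolist(),'turn',((R0.inv()*R1).as_rotvec()/np.pi).round(4).tolist())
E
python3 go.py .42 -.30 .30 90; python3 - <<'E'
from plant import *
import numpy as np
d=snapshot('wrist');print({k:(v if k!='img' else 0) for k,v in d.items()})
E
```

```text
t 0.1 pos [ 0.2737 -0.5613  0.238 ] psi 26.01
shift [0.8201, -0.5692, -0.2058] turn [-0.0005, -0.0002, -0.3555]
{'img': 0, 'fx': 309.70691628693146, 'fy': 309.70691628693146, 'cx': 321.6481770781265, 'cy': 201.82620431905394, 'T_tool_cam': array([[ 1.81758414e-04, -9.52213994e-01, -3.05431623e-01,
         8.00035031e-02],
       [ 9.99999958e-01,  2.42665494e-04, -1.61447174e-04,
         6.03294323e-04],
       [ 2.27849974e-04, -3.05431581e-01,  9.52213998e-01,
        -1.46511322e-01],
       [ 0.00000000e+00,  0.00000000e+00,  0.00000000e+00,
         1.00000000e+00]])}
```

send_rows(targets=[[[0.82,-0.57,-0.206],[0,0,-0.3555]],[[0.82,-0.57,-0.206],[0,0,-0.3555]],[[0.82,-0.57,-0.206],[0,0,-0.3555]],[[0.82,-0.57,-0.206],[0,0,-0.3555]],[[0.82,-0.57,-0.206],[0,0,-0.3555]],[[0.82,-0.57,-0.206],[0,0,-0.3555]],[[0.82,-0.57,-0.206],[0,0,-0.3555]],[[0.82,-0.57,-0.206],[0,0,-0.3555]],[[0.82,-0.57,-0.206],[0,0,-0.3555]]], fingers=0.65)

```text
clock: 1.27
tool_pos: [0.4196, -0.3009, 0.3003]
eef_rot: [0.708, 0.706, -0.0, -0.0]
contact_force: [0.4, -0.0, 0.2]
opening: 0.649
finger_force: 0.0
```

```bash
python3 go.py .50 -.14 .28 90
```

```text
t 1.27 pos [ 0.4196 -0.3009  0.3003] psi 89.8
shift [0.5373, 0.2663, 0.0673] turn [-0.0002, 0.0, -0.0011]
```

send_rows(targets=[[[0.537,0.266,0.067],[0,0,-0.0011]],[[0.537,0.266,0.067],[0,0,-0.0011]],[[0.537,0.266,0.067],[0,0,-0.0011]],[[0.537,0.266,0.067],[0,0,-0.0011]],[[0.537,0.266,0.067],[0,0,-0.0011]]])

```text
clock: 1.9
tool_pos: [0.4995, -0.1402, 0.2802]
eef_rot: [0.707, 0.708, -0.001, 0.0]
contact_force: [1.0, -1.6, 0.1]
opening: 0.652
finger_force: 0.0
```

```bash
cat > wr.py <<'E'
import sys,cv2,numpy as np
from plant import *
from scipy.spatial.transform import Rotation as R
s=get_state();d=snapshot('wrist');T=np.eye(4);T[:3,:3]=R.from_quat(s['eef_rot']).as_matrix();T[:3,3]=s['tool_pos']
d['cam_to_world']=T@d['T_tool_cam'];np.save(sys.argv[1]+'.npy',d,allow_pickle=True);cv2.imwrite('pics/'+sys.argv[1]+'.png',d['img'])
E
python3 wr.py wA; python3 go.py .50 .13 .28 90
```

```text
t 1.95 pos [ 0.4993 -0.141   0.2802] psi 90.01
shift [0.9034, 0.0026, -0.0004] turn [-0.0003, 0.0004, 0.0]
```

View pics/wA.png

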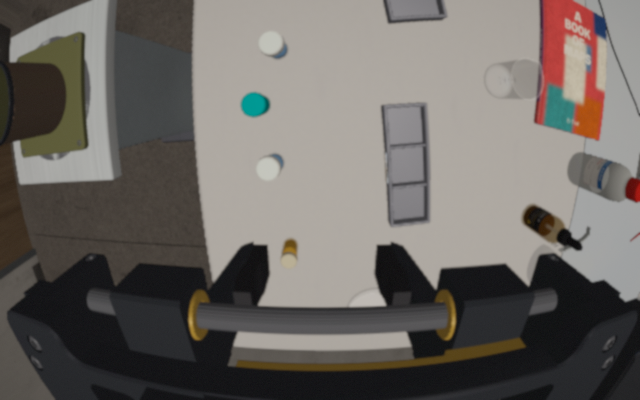

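Wrist view A: caps at (271,43), (255,104 teal), (268,168), vial (289,258); three-tray outline rows 103–225 and columns 383–430. Taking more views.

send_rows(targets=[[[0.2,0,0],[0,0,0]],[[0.2,0,0],[0,0,0]],[[0.2,0,0],[0,0,0]]])

```text
clock: 2.33
tool_pos: [0.4994, -0.0812, 0.2804]
eef_rot: [0.707, 0.707, -0.001, 0.0]
contact_force: [0.7, -0.2, -0.2]
opening: 0.65
finger_force: 0.0
```

```bash
python3 wr.py wB
```

send_rows(targets=[[[0.45,0,0],[0,0,0]],[[0.45,0,0],[0,0,0]],[[0.45,0,0],[0,0,0]],[[0.45,0,0],[0,0,0]]])

```text
clock: 2.88
tool_pos: [0.4995, 0.0544, 0.2803]
eef_rot: [0.706, 0.708, -0.001, 0.0]
contact_force: [-0.3, -0.1, -0.2]
opening: 0.653
finger_force: 0.0
```

```bash
python3 wr.py wC
```

send_rows(targets=[[[0.35,0,0],[0,0,0]],[[0.35,0,0],[0,0,0]],[[0.35,0,0],[0,0,0]],[[0.35,0,0],[0,0,0]]])

```text
clock: 3.42
tool_pos: [0.4996, 0.1577, 0.28]
eef_rot: [0.707, 0.707, -0.001, 0.001]
contact_force: [-0.2, -1.2, -0.9]
opening: 0.651
finger_force: 0.0
```

```bash
python3 wr.py wD; python3 - <<'E'
import cv2,numpy as np
ims=[cv2.imread(f'pics/w{c}.png')[:290,180:480] for c in 'BCD']
o=np.hstack(ims);cv2.imwrite('pics/bcd.png',cv2.resize(o,(800,int(290*800/900))))
E
```

```text
(no output)
```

View pics/bcd.png

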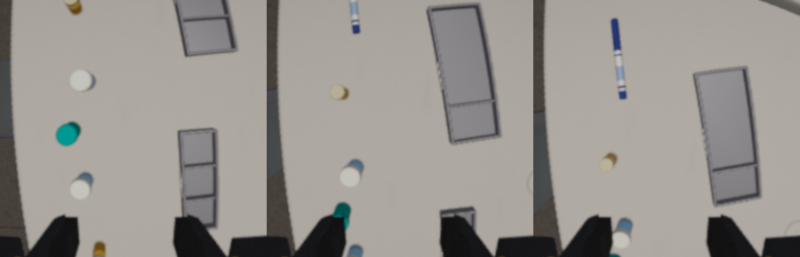

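Views B–D show all stock and both trays well clear of the fingers. Now mask caps and tray corners and triangulate.

```bash
cat >> h.py <<'E'
def fray(d,p):
    u=np.array([p[0]-d['cx'],p[1]-d['cy']]);r=np.linalg.norm(u);th=r/d['fx'];k=np.sin(th)/max(r,1e-9)
    M=d['cam_to_world'];return M[:3,3],M[:3,:3]@np.array([u[0]*k,u[1]*k,np.cos(th)])
def fplane(d,p,z):
    o,v=fray(d,p);return o+v*(z-o[2])/v[2]
def comps(m,amin):
    n,l,st,c=cv2.connectedComponentsWithStats(m.astype(np.uint8))
    return [(c[i],int(st[i,4]),(l==i).astype(np.uint8),st[i,:4]) for i in range(1,n) if st[i,4]>=amin]
E
python3 - <<'E'
from h import *
for c in 'ABCD':
    d=np.load(f'w{c}.npy',allow_pickle=True).item();im=d['img'];hsv=cv2.cvtColor(im,cv2.COLOR_BGR2HSV).astype(int)
    roi=np.zeros((400,640),bool);roi[:270,210:480]=1;roi[242:,:280]=0
    bench=np.median(hsv[30:230,300:370].reshape(-1,3),0)
    print(c,'bench',bench)
    H,S,V=[hsv[...,i] for i in range(3)]
    white=roi&(V>bench[2]+12)&(S<45)
    cream=roi&(H>12)&(H<35)&(S>bench[1]+25)&(V>125)
    tray=roi&(V<bench[2]-22)&(S<40)
    for nm,m,a in [('white',white,80),('cream',cream,40),('tray',tray,800)]:
        for k in comps(m,a):
            h=cv2.convexHull(cv2.findContours(k[2],0,2)[0][0])
            if nm!='tray':
                print(nm,k[0].round(1),k[1],np.round(cv2.minEnclosingCircle(h)[1],1),k[3],fplane(d,k[0],.055).round(4))
            else:
                P=np.array([fplane(d,q[0],.023)[:2] for q in h]).astype(np.float32)
                r=cv2.minAreaRect(P*1000);print(nm,k[1],k[3],np.round(r[0],1),np.round(r[1],1),round(r[2],2))
E
```

```text
A bench [ 18.  18. 174.]
white [269.8  41.9] 348 10.8 [260  32  21  21] [0.4385 0.018  0.055 ]
white [267.  168.9] 361 10.8 [257 159  21  21] [ 0.4326 -0.1379  0.055 ]
cream [289.2 254.9] 308 14.7 [281 238  17  30] [ 0.4565 -0.2561  0.055 ]
tray 1383 [382   0  66  24] [624.7  74.6] [89.5 34.1] 7.59
tray 5523 [380 102  51 125] [ 617.  -140.1] [ 65.1 173. ] 6.39
tray 892 [374 241  48  29] [ 617.1 -275. ] [47.5 77.5] 87.83
B bench [ 18.  18. 174.]
white [269.7  90.1] 382 11.1 [259  79  22  23] [0.4385 0.0176 0.055 ]
white [269.4 214.2] 315 10.3 [260 205  20  20] [ 0.4327 -0.1385  0.055 ]
cream [262.    5.6] 153 11.7 [252   0  21  17] [0.4286 0.1252 0.055 ]
tray 3898 [374   0  74  65] [619.1 106.8] [88.4 91.1] 10.44
tray 5526 [374 144  53 126] [ 617.  -146.1] [ 79.4 192.1] 0.82
C bench [ 18.  18. 173.]
white [272.9 200.1] 334 10.5 [263 190  21  21] [0.4386 0.0163 0.055 ]
cream [260.9 104.2] 231 10.4 [252  96  21  17] [0.4276 0.1364 0.055 ]
tray 9808 [359   2  86 162] [608.  170.2] [ 86.9 215.3] 10.47
tray 1394 [374 232  48  38] [615.5 -75.7] [75.  65.5] 4.11
D bench [ 18.  18. 175.]
cream [264.  182.9] 246 11.1 [255 172  20  21] [0.4281 0.142  0.055 ]
tray 9278 [359  74  78 160] [608.5 170.9] [ 85.7 214.9] 10.62
tray 902 [374 241  48  29] [616.9  22.2] [47.5 77.6] 87.67
```

```bash
python3 - <<'E'
from h import *
D={c:np.load(f'w{c}.npy',allow_pickle=True).item() for c in 'ABCD'};top=np.load('top0.npy',allow_pickle=True).item()
HS={c:cv2.cvtColor(d['img'],cv2.COLOR_BGR2HSV).astype(int) for c,d in D.items()}
print('pots',tri([fray(D['A'],(269.8,41.9)),fray(D['B'],(269.7,90.1)),fray(D['C'],(272.9,200.1))]),tri([fray(D['A'],(267,168.9)),fray(D['B'],(269.4,214.2))]))
def cap(im,x0,y0,x1,y1):
    h=cv2.cvtColor(im,cv2.COLOR_BGR2HSV).astype(int)[y0:y1,x0:x1]
    m=(h[...,0]>12)&(h[...,0]<35)&(h[...,1]>32)&(h[...,1]<115)&(h[...,2]>140)
    k=max(comps(m,5),key=lambda k:k[1]);r=cv2.minEnclosingCircle(cv2.findContours(k[2],0,2)[0][0]);return k[0]+[x0,y0],k[1],np.round(r[1],1)
cs={}
for n,im,b in [('vR A',D['A']['img'],(275,232,305,275)),('vR top',top['img'],(388,240,408,257)),('vL B',D['B']['img'],(248,0,278,25)),('vL C',D['C']['img'],(245,88,280,120)),('vL D',D['D']['img'],(245,165,285,210)),('vL top',top['img'],(260,246,277,262))]:
    cs[n]=cap(im,*b);print(n,cs[n][0].round(1),cs[n][1:])
print('vR',tri([fray(D['A'],cs['vR A'][0]),ray(top,cs['vR top'][0])]),'vL',tri([fray(D['C'],cs['vL C'][0]),fray(D['D'],cs['vL D'][0])]),tri([fray(D['C'],cs['vL C'][0]),fray(D['D'],cs['vL D'][0]),ray(top,cs['vL top'][0])]))
# marker
for c in 'CD':
    h=HS[c];m=np.zeros((400,640),bool);w=D[c]['img'][:230,230:300].astype(int)
    m[:230,230:300]=(np.abs(w-np.median(w.reshape(-1,3),0)).max(2)>25)&(w[...,0]-w[...,2]>-8)
    m=cv2.morphologyEx(m.astype(np.uint8),cv2.MORPH_CLOSE,np.ones((7,7)))
    for k in comps(m,150):
        P=np.array([fplane(D[c],q[0],.013)[:2] for q in cv2.findContours(k[2],0,2)[0][0]],np.float32)*1000
        r=cv2.minAreaRect(P);print('marker?',c,k[0].round(1),k[1],k[3],np.round(r[0],1),np.round(r[1],1),round(r[2],2))
# tray corners, far-x side: extreme points of dark mask
def corners(c,b):
    x0,y0,x1,y1=b;V=HS[c][...,2][y0:y1,x0:x1];k=max(comps(V<150,300),key=lambda k:k[1])
    h=cv2.convexHull(cv2.findContours(k[2],0,2)[0][0])[:,0]+[x0,y0];q=cv2.approxPolyDP(h,6,True)[:,0];return q[np.argsort(q[:,1])].tolist()
for c,b in [('A',(372,90,445,235)),('B',(372,135,445,240)),('C',(350,0,460,175)),('D',(350,60,460,240))]:
    q=corners(c,b);print(c,[(p,fplane(D[c],p,.023)[:2].round(4).tolist()) for p in q])
E
```

```text
pots (array([0.43906507, 0.01734583, 0.05848188]), [5.816252826039267e-05, 0.00010048624439289919, 4.940734728940964e-05]) (array([ 0.433286  , -0.13722159,  0.0584776 ]), [7.664044705387131e-05, 7.664044705374928e-05])
vR A [288.9 257.6] (259, np.float64(15.3))
vR top [399.7 247.8] (46, np.float64(4.9))
vL B [258.1   1.7] (63, np.float64(7.5))
vL C [260.  103.8] (256, np.float64(11.3))
vL D [262.8 184.2] (247, np.float64(12.2))
vL top [267.1 255. ] (35, np.float64(3.4))
vR (array([ 0.45362454, -0.2677142 ,  0.04083575]), [0.0004641904364601571, 0.0004641904364602741]) vL (array([0.42400804, 0.13704372, 0.04257433]), [5.1625238721965726e-05, 5.1625238722062796e-05]) (array([0.42253779, 0.13619614, 0.03719171]), [0.0009584747317418356, 0.0007097034955310009, 0.0008695215558556908])
marker? C [278.9  18.9] 376 [273   0  13  39] [443.4 254.4] [13.2 57.2] 4.99
marker? C [281.1 185.7] 187 [270 179  20  17] [444.2  24. ] [18.2 27.1] 59.0
marker? D [275.4  65.1] 817 [266  20  20  93] [439.5 292.1] [ 13.8 128.7] 5.85
A [([424, 102], [0.6357, -0.0514]), ([380, 107], [0.5756, -0.0614]), ([429, 221], [0.6567, -0.2198]), ([390, 226], [0.598, -0.2269])]
B [([423, 145], [0.6373, -0.051]), ([379, 148], [0.576, -0.057]), ([425, 239], [0.6542, -0.19]), ([384, 239], [0.5908, -0.1886])]
C [([418, 2], [0.6278, 0.283]), ([359, 11], [0.5479, 0.262]), ([444, 153], [0.6695, 0.0751]), ([389, 163], [0.5907, 0.0588])]
D [([419, 74], [0.6281, 0.2831]), ([359, 84], [0.5481, 0.2652]), ([436, 222], [0.6681, 0.0756]), ([384, 233], [0.5899, 0.0596])]
```

```bash
python3 - <<'E'
from h import *
D={c:np.load(f'w{c}.npy',allow_pickle=True).item() for c in 'ABCD'};top=np.load('top0.npy',allow_pickle=True).item()
print('vR',fplane(D['A'],(289,259),.055),plane(top,(400.5,248.2),.055)); print(tri([fray(D['A'],(289,259)),ray(top,(400.5,248.2))]))
print('vL',[fplane(D[c],p,.053) for c,p in [('C',(260.3,104.3)),('D',(263.3,184.5))]],plane(top,(267.3,254.7),.053))
import cv2
a=cv2.resize(D['A']['img'][225:275,260:320],(360,300),interpolation=1);b=cv2.resize(D['C']['img'][80:130,230:290],(360,300),interpolation=1)
cv2.imwrite('pics/vi.png',np.hstack([a,b]))
E
python3 go.py .439 .0173 .13 90
```

```text
vR [ 0.45587523 -0.2624427   0.055     ] [ 0.45252032 -0.2668559   0.055     ]
(array([ 0.45301944, -0.27070116,  0.0392151 ]), [0.0010041652054175031, 0.0010041652054175107])
vL [array([0.42640366, 0.13637415, 0.053     ]), array([0.42671597, 0.13942894, 0.053     ])] [0.42340835 0.13377749 0.053     ]
t 3.48 pos [0.4996 0.1575 0.28  ] psi 89.92
shift [-0.4665, -0.201, 0.5013] turn [-0.0002, 0.0008, -0.0004]
```

View pics/vi.png

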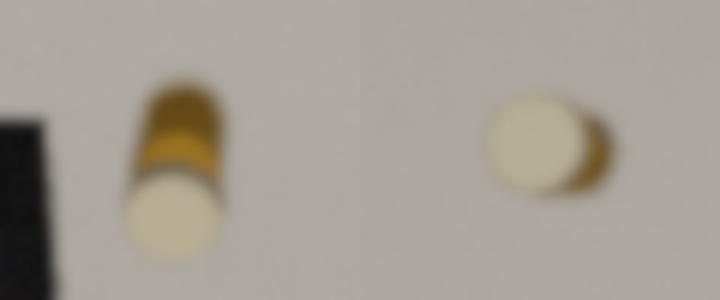

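Cap centres: right vial (288.8,261) in view A, left vial (259.7,103.8) in view C. Starting with pot at (0.439, 0.017).

```bash
cat > wp.py <<'E'
# deltas in tool units at heading psi between waypoints
import sys,numpy as np
c=np.deg2rad(float(sys.argv[1]));ax=np.array([[np.cos(c),np.sin(c)],[np.sin(c),-np.cos(c)]])
P=[tuple(map(float,a.split(','))) for a in sys.argv[2:]]
for a,b in zip(P,P[1:]): print(a,'->',b,(ax@(np.array(b)-a)/.3).round(3))
E
python3 wp.py 97 .439,.0173 .6096,-.0839 .4333,-.1372 .6232,-.1951 .4545,-.2665 .6164,-.1395 .4257,.137 ; python3 go.py .439 .0173 .11 97
```

```text
(0.439, 0.0173) -> (0.6096, -0.0839) [-0.404  0.523]
(0.6096, -0.0839) -> (0.4333, -0.1372) [-0.105 -0.605]
(0.4333, -0.1372) -> (0.6232, -0.1951) [-0.269  0.605]
(0.6232, -0.1951) -> (0.4545, -0.2665) [-0.168 -0.587]
(0.4545, -0.2665) -> (0.6164, -0.1395) [0.354 0.587]
(0.6164, -0.1395) -> (0.4257, 0.137) [ 0.992 -0.519]
t 3.48 pos [0.4996 0.1575 0.28  ] psi 89.92
shift [-0.4663, -0.2009, 0.568] turn [-0.0002, 0.0008, -0.0393]
```

send_rows(targets=[[[-0.466,-0.201,0.3],[0,0.0008,-0.0393]],[[-0.466,-0.201,0.4],[0,0.0008,-0.0393]],[[-0.466,-0.201,0.568],[0,0.0008,-0.0393]],[[-0.466,-0.201,0.568],[0,0.0008,-0.0393]],[[-0.466,-0.201,0.568],[0,0.0008,-0.0393]],[[-0.466,-0.201,0.568],[0,0.0008,-0.0393]],[[-0.466,-0.201,0.65],[0,0.0008,-0.0393]],[[-0.466,-0.201,0.73],[0,0.0008,-0.0393]],[[-0.466,-0.201,0.8],[0,0.0008,-0.0393]],[[-0.466,-0.201,0.835],[0,0.0008,-0.0393]],[[-0.466,-0.201,0.835],[0,0.0008,-0.0393]]])

```text
clock: 4.85
tool_pos: [0.4425, 0.022, 0.0325]
eef_rot: [0.661, 0.751, 0.003, 0.001]
contact_force: [-1.1, 0.0, 0.3]
opening: 0.652
finger_force: 0.0
```

```bash
python3 go.py .439 .0173 .03 97; python3 wr.py wE
```

```text
t 4.85 pos [0.4425 0.022  0.0325] psi 97.32
shift [-0.0139, -0.0137, 0.0083] turn [0.0016, -0.0007, 0.0018]
```

View pics/wE.png

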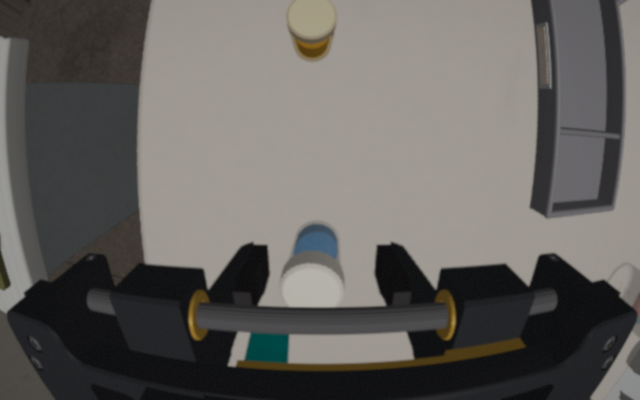

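The pot sits between the fingers (cap 313,285), a few mm from the target; letting the arm settle before correcting.

send_rows(targets=[[[0,0,0],[0,0,0]],[[0,0,0],[0,0,0]]])

```text
clock: 5.15
tool_pos: [0.4407, 0.0209, 0.0323]
eef_rot: [0.661, 0.75, 0.001, -0.0]
contact_force: [-0.7, -0.2, 1.2]
opening: 0.65
finger_force: 0.0
```

```bash
python3 go.py .439 .0173 .03 97
```

```text
t 5.15 pos [0.4407 0.0209 0.0323] psi 97.24
shift [-0.0112, -0.0073, 0.0075] turn [0.0005, -0.0005, 0.0013]
```

send_rows(targets=[[[-0.011,-0.007,0.006],[0,0,0.0013]],[[-0.011,-0.007,0.006],[0,0,0.0013]],[[-0.011,-0.007,0.006],[0,0,0.0013]],[[-0.011,-0.007,0.006],[0,0,0.0013]],[[-0.011,-0.007,0.006],[0,0,0.0013]],[[-0.011,-0.007,0.006],[0,0,0.0013]]], fingers=0.1, newtons=20)

```text
clock: 5.9
tool_pos: [0.4382, 0.0171, 0.0298]
eef_rot: [0.662, 0.749, 0.0, -0.001]
contact_force: [0.9, -0.4, 3.5]
opening: 0.343
finger_force: 20.0
```

```bash
python3 go.py .6096 -.0839 .11 97
```

```text
t 5.9 pos [0.4382 0.0171 0.0298] psi 97.04
shift [-0.4038, 0.5257, -0.2679] turn [-0.0001, -0.0005, 0.0002]
```

send_rows(targets=[[[0,0,-0.08],[0,0,0]],[[0,0,-0.18],[0,0,0]],[[-0.04,0.05,-0.26],[0,0,0]],[[-0.12,0.15,-0.268],[0,0,0]],[[-0.21,0.27,-0.268],[0,0,0]],[[-0.3,0.39,-0.268],[0,0,0]],[[-0.37,0.48,-0.268],[0,0,0]],[[-0.404,0.525,-0.268],[0,0,0]],[[-0.404,0.525,-0.268],[0,0,0]],[[-0.404,0.525,-0.268],[0,0,0]],[[-0.404,0.525,-0.268],[0,0,0]]])

```text
clock: 7.28
tool_pos: [0.6082, -0.0834, 0.1098]
eef_rot: [0.662, 0.75, -0.0, -0.001]
contact_force: [-0.3, -1.0, -0.2]
opening: 0.341
finger_force: 20.0
```

```bash
python3 go.py .6096 -.0839 .033 97; python3 wr.py wF
```

```text
t 7.28 pos [ 0.6082 -0.0834  0.1098] psi 97.12
shift [-0.0027, 0.0049, 0.2559] turn [-0.0006, -0.0005, 0.0007]
```

View pics/wF.png

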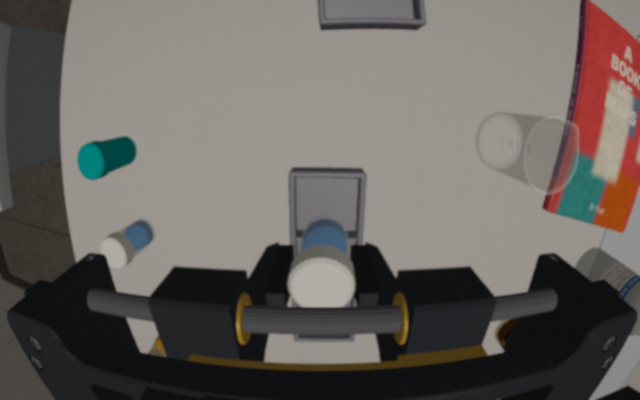

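Pot held upright (cap 321,285) over the tray whose end rim is at row ~169, columns 290–366. Check that rim against my tray pose and lower.

```bash
python3 - <<'E'
from h import *
d=np.load('wF.npy',allow_pickle=True).item()
for p in [(290,170),(365,169),(320,26),(423,22)]: print(p,fplane(d,p,.023).round(4))
E
```

```text
(290, 170) [ 0.5809 -0.0565  0.023 ]
(365, 169) [ 0.6383 -0.0484  0.023 ]
(320, 26) [0.5902 0.0561 0.023 ]
(423, 22) [0.6674 0.0741 0.023 ]
```

send_rows(targets=[[[-0.003,0.005,0.06],[0,0,0]],[[-0.003,0.005,0.12],[0,0,0]],[[-0.003,0.005,0.17],[0,0,0]]])

```text
clock: 7.7
tool_pos: [0.6098, -0.0849, 0.0567]
eef_rot: [0.662, 0.749, -0.001, -0.002]
contact_force: [-0.0, -0.5, -1.0]
opening: 0.337
finger_force: 20.0
```

send_rows(targets=[[[0.005,0.006,0.03],[0,0,0]],[[0.005,0.006,0.055],[0,0,0]],[[0.005,0.006,0.07],[0,0,0]],[[0.005,0.006,0.077],[0,0,0]],[[0.005,0.006,0.077],[0,0,0]]])

```text
clock: 8.32
tool_pos: [0.6124, -0.0831, 0.0359]
eef_rot: [0.662, 0.749, 0.0, -0.001]
contact_force: [-0.3, -1.6, -0.0]
opening: 0.34
finger_force: 20.0
```

```bash
python3 go.py .4333 -.1372 .11 97
```

```text
t 8.32 pos [ 0.6124 -0.0831  0.0359] psi 97.03
shift [-0.1056, -0.6147, -0.2469] turn [-0.0002, -0.0004, 0.0002]
```

send_rows(targets=[[[0,0,0.008],[0,0,0]],[[0,0,0.008],[0,0,0]],[[0,0,0.008],[0,0,0]]])

```text
clock: 8.7
tool_pos: [0.6123, -0.0831, 0.0334]
eef_rot: [0.662, 0.749, 0.0, -0.001]
contact_force: [-0.4, -0.2, -0.4]
opening: 0.342
finger_force: 20.0
```

send_rows(targets=[[[0,0,0],[0,0,0]],[[0,0,0],[0,0,0]],[[0,0,0],[0,0,0]],[[0,0,0],[0,0,0]],[[0,0,-0.05],[0,0,0]],[[0,0,-0.13],[0,0,0]],[[0,0,-0.25],[0,0,0]],[[0,0,-0.25],[0,0,0]]], fingers=0.6)

```text
clock: 9.7
tool_pos: [0.6146, -0.0827, 0.112]
eef_rot: [0.662, 0.749, 0.002, 0.001]
contact_force: [0.0, -0.2, 0.5]
opening: 0.601
finger_force: 0.0
```

```bash
python3 go.py .4333 -.1372 .11 97
```

```text
t 9.7 pos [ 0.6146 -0.0827  0.112 ] psi 97.02
shift [-0.1065, -0.6221, 0.003] turn [0.0018, -0.0003, 0.0001]
```

send_rows(targets=[[[-0.02,-0.15,0],[0,0,0]],[[-0.05,-0.3,0],[0,0,0]],[[-0.08,-0.45,0],[0,0,0]],[[-0.106,-0.58,0],[0,0,0]],[[-0.106,-0.615,0],[0,0,0]],[[-0.106,-0.615,0],[0,0,0]],[[-0.106,-0.615,0.07],[0,0,0]],[[-0.106,-0.615,0.14],[0,0,0]],[[-0.106,-0.615,0.2],[0,0,0]],[[-0.106,-0.615,0.25],[0,0,0]],[[-0.106,-0.615,0.26],[0,0,0]],[[-0.106,-0.615,0.26],[0,0,0]]])

```text
clock: 11.2
tool_pos: [0.4343, -0.1366, 0.0303]
eef_rot: [0.662, 0.749, 0.001, -0.0]
contact_force: [-0.4, -0.5, 0.6]
opening: 0.6
finger_force: 0.0
```

```bash
python3 go.py .4333 -.1372 .03 97
```

```text
t 11.2 pos [ 0.4343 -0.1366  0.0303] psi 97.09
shift [-0.0014, -0.0035, 0.0011] turn [0.0001, -0.0004, 0.0005]
```

send_rows(targets=[[[0,-0.003,0],[0,0,0]],[[0,-0.003,0],[0,0,0]],[[0,-0.003,0],[0,0,0]],[[0,-0.003,0],[0,0,0]],[[0,-0.003,0],[0,0,0]]], fingers=0.1)

```text
clock: 11.82
tool_pos: [0.4323, -0.1374, 0.0307]
eef_rot: [0.662, 0.749, 0.0, -0.001]
contact_force: [-0.2, -1.0, 4.9]
opening: 0.341
finger_force: 20.0
```

```bash
python3 go.py .6251 -.1943 .11 97
```

```text
t 11.82 pos [ 0.4323 -0.1374  0.0307] psi 97.03
shift [-0.2665, 0.6145, -0.2649] turn [-0.0001, -0.0003, 0.0001]
```

Gripped. Lift, transport, and partial descent.

send_rows(targets=[[[0,0,-0.08],[0,0,0]],[[0,0,-0.18],[0,0,0]],[[-0.02,0.05,-0.26],[0,0,0]],[[-0.07,0.16,-0.266],[0,0,0]],[[-0.13,0.3,-0.266],[0,0,0]],[[-0.19,0.44,-0.266],[0,0,0]],[[-0.24,0.55,-0.266],[0,0,0]],[[-0.266,0.614,-0.266],[0,0,0]],[[-0.266,0.614,-0.266],[0,0,0]],[[-0.266,0.614,-0.2],[0,0,0]],[[-0.266,0.614,-0.13],[0,0,0]],[[-0.266,0.614,-0.1],[0,0,0]]])

```text
clock: 13.32
tool_pos: [0.6226, -0.1939, 0.0576]
eef_rot: [0.662, 0.749, -0.001, -0.003]
contact_force: [0.5, -0.4, -0.9]
opening: 0.343
finger_force: 20.0
```

```bash
python3 go.py .6251 -.1943 .0342 97
```

```text
t 13.32 pos [ 0.6226 -0.1939  0.0576] psi 97.07
shift [-0.0025, 0.0086, 0.0778] turn [-0.0016, -0.0007, 0.0004]
```

send_rows(targets=[[[-0.002,0.003,0.03],[0,0,0]],[[-0.002,0.003,0.055],[0,0,0]],[[-0.002,0.003,0.075],[0,0,0]],[[-0.002,0.003,0.085],[0,0,0]],[[-0.002,0.003,0.085],[0,0,0]],[[-0.002,0.003,0.085],[0,0,0]]])

```text
clock: 14.08
tool_pos: [0.6259, -0.1945, 0.0349]
eef_rot: [0.662, 0.749, 0.0, -0.001]
contact_force: [-0.1, 0.3, -0.4]
opening: 0.346
finger_force: 20.0
```

```bash
python3 go.py .6251 -.1943 .0337 97
```

```text
t 14.07 pos [ 0.6259 -0.1945  0.0349] psi 97.03
shift [0.0009, -0.0027, 0.0042] turn [-0.0001, -0.0004, 0.0002]
```

send_rows(targets=[[[0,0,0.004],[0,0,0]],[[0,0,0.004],[0,0,0]],[[0,0,0.004],[0,0,0]]])

```text
clock: 14.45
tool_pos: [0.626, -0.1945, 0.0339]
eef_rot: [0.662, 0.749, 0.0, -0.0]
contact_force: [-0.2, -0.2, 2.1]
opening: 0.345
finger_force: 20.0
```

send_rows(targets=[[[0,0,0],[0,0,0]],[[0,0,0],[0,0,0]],[[0,0,0],[0,0,0]],[[0,0,0],[0,0,0]],[[0,0,-0.05],[0,0,0]],[[0,0,-0.13],[0,0,0]],[[0,0,-0.25],[0,0,0]],[[0,0,-0.25],[0,0,0]],[[0,0,-0.25],[0,0,0]],[[0,0,-0.25],[0,0,0]]], fingers=0.6)

```text
clock: 15.7
tool_pos: [0.625, -0.1947, 0.1077]
eef_rot: [0.662, 0.749, -0.0, -0.001]
contact_force: [-0.4, 0.4, -0.1]
opening: 0.599
finger_force: 0.0
```

```bash
python3 wr.py wG; python3 go.py .4545 -.2665 .11 97
```

```text
t 15.75 pos [ 0.6251 -0.1946  0.1076] psi 97.03
shift [-0.1682, -0.5938, -0.0067] turn [-0.0008, -0.0005, 0.0002]
```

View pics/wG.png

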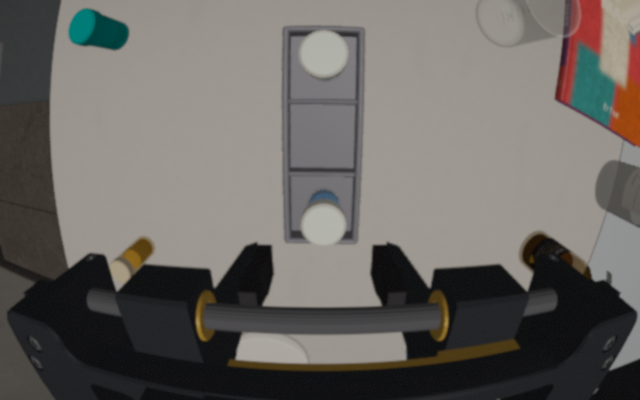

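Both pots stand upright in the end compartments (caps at (323,54) and (323,223)). Next the right vial.

send_rows(targets=[[[-0.04,-0.15,0],[0,0,0]],[[-0.08,-0.3,0],[0,0,0]],[[-0.13,-0.45,0],[0,0,0]],[[-0.168,-0.56,0],[0,0,0]],[[-0.168,-0.593,0],[0,0,0]],[[-0.168,-0.593,0],[0,0,0]],[[-0.168,-0.593,0.07],[0,0,0]],[[-0.168,-0.593,0.14],[0,0,0]],[[-0.168,-0.593,0.2],[0,0,0]],[[-0.168,-0.593,0.25],[0,0,0]],[[-0.168,-0.593,0.259],[0,0,0]],[[-0.168,-0.593,0.259],[0,0,0]]])

```text
clock: 17.25
tool_pos: [0.4559, -0.2659, 0.0309]
eef_rot: [0.662, 0.749, 0.0, -0.001]
contact_force: [-0.2, 0.5, 0.2]
opening: 0.604
finger_force: 0.0
```

```bash
python3 wr.py wH; python3 go.py .4545 -.2665 .03 97; python3 - <<'E'
from h import *
d=np.load('wH.npy',allow_pickle=True).item();im=d['img']
h=cv2.cvtColor(im,cv2.COLOR_BGR2HSV).astype(int);m=(h[...,0]>12)&(h[...,0]<35)&(h[...,1]>32)&(h[...,1]<115)&(h[...,2]>125);m[:,:270]=0;m[:,375:]=0;m[:230]=0;m[305:]=0
for k in comps(m,40):
    print(k[0].round(1),k[1],k[3],[fplane(d,k[0],z).round(4) for z in (.053,.057)])
E
```

```text
t 17.3 pos [ 0.4559 -0.2661  0.0312] psi 97.05
shift [-0.0006, -0.0049, 0.0041] turn [0.0, -0.0003, 0.0003]
[335.3 247.3] 96 [331 230   9  35] [array([ 0.4607, -0.2475,  0.053 ]), array([ 0.4603, -0.2456,  0.057 ])]
[317.9 281.9] 1595 [294 262  49  41] [array([ 0.4552, -0.2666,  0.053 ]), array([ 0.4549, -0.2641,  0.057 ])]
```

Cap found right between the pads. Close.

send_rows(targets=[[[0,-0.003,0.002],[0,0,0]],[[0,-0.003,0.002],[0,0,0]],[[0,-0.003,0.002],[0,0,0]],[[0,-0.003,0.002],[0,0,0]],[[0,-0.003,0.002],[0,0,0]],[[0,-0.003,0.002],[0,0,0]]], fingers=0.05)

```text
clock: 18.05
tool_pos: [0.4545, -0.2665, 0.0304]
eef_rot: [0.662, 0.749, 0.0, -0.001]
contact_force: [-0.5, -0.3, 2.4]
opening: 0.25
finger_force: 19.7
```

```bash
python3 go.py .6190 -.1387 .12 97
```

```text
t 18.05 pos [ 0.4545 -0.2665  0.0304] psi 97.03
shift [0.3559, 0.5961, -0.2988] turn [-0.0002, -0.0003, 0.0002]
```

send_rows(targets=[[[0,0,-0.08],[0,0,0]],[[0,0,-0.18],[0,0,0]],[[0,0,-0.27],[0,0,0]],[[0.03,0.05,-0.299],[0,0,0]],[[0.09,0.15,-0.299],[0,0,0]],[[0.17,0.28,-0.299],[0,0,0]],[[0.25,0.42,-0.299],[0,0,0]],[[0.32,0.53,-0.299],[0,0,0]],[[0.356,0.596,-0.299],[0,0,0]],[[0.356,0.596,-0.299],[0,0,0]],[[0.356,0.596,-0.299],[0,0,0]]])

```text
clock: 19.42
tool_pos: [0.6178, -0.1391, 0.119]
eef_rot: [0.662, 0.749, -0.001, -0.001]
contact_force: [0.2, -0.0, 0.1]
opening: 0.249
finger_force: 19.7
```

```bash
python3 go.py .6190 -.1387 .0337 97
```

```text
t 19.43 pos [ 0.6178 -0.1391  0.119 ] psi 97.02
shift [0.0007, 0.005, 0.2845] turn [-0.001, -0.0002, 0.0001]
```

send_rows(targets=[[[0.001,0.003,0.06],[0,0,0]],[[0.001,0.003,0.12],[0,0,0]],[[0.001,0.003,0.18],[0,0,0]],[[0.001,0.003,0.22],[0,0,0]],[[0.001,0.003,0.25],[0,0,0]],[[0.001,0.003,0.27],[0,0,0]],[[0.001,0.003,0.284],[0,0,0]],[[0.001,0.003,0.287],[0,0,0]],[[0.001,0.003,0.287],[0,0,0]],[[0.001,0.003,0.287],[0,0,0]]])

```text
clock: 20.68
tool_pos: [0.6199, -0.1381, 0.0342]
eef_rot: [0.662, 0.749, 0.0, -0.001]
contact_force: [0.3, 0.4, 0.3]
opening: 0.248
finger_force: 19.7
```

```bash
python3 go.py .6190 -.1387 .0334 97
```

```text
t 20.68 pos [ 0.6199 -0.1381  0.0342] psi 97.03
shift [-0.0016, -0.0032, 0.0025] turn [-0.0001, -0.0004, 0.0002]
```

send_rows(targets=[[[0,0,0.003],[0,0,0]],[[0,0,0.003],[0,0,0]],[[0,0,0.003],[0,0,0]]])

```text
clock: 21.05
tool_pos: [0.62, -0.1381, 0.0334]
eef_rot: [0.662, 0.749, 0.0, -0.0]
contact_force: [-0.0, -0.5, 5.1]
opening: 0.251
finger_force: 19.7
```

send_rows(targets=[[[0,0,0],[0,0,0]],[[0,0,0],[0,0,0]],[[0,0,0],[0,0,0]],[[0,0,0],[0,0,0]],[[0,0,-0.05],[0,0,0]],[[0,0,-0.13],[0,0,0]],[[0,0,-0.25],[0,0,0]],[[0,0,-0.27],[0,0,0]],[[0,0,-0.27],[0,0,0]],[[0,0,-0.27],[0,0,0]]], fingers=0.55)

```text
clock: 22.3
tool_pos: [0.6189, -0.1384, 0.1129]
eef_rot: [0.662, 0.749, -0.001, -0.001]
contact_force: [0.3, 0.2, -0.3]
opening: 0.551
finger_force: 0.0
```

```bash
python3 wr.py wI; python3 go.py .4257 .137 .115 97
```

```text
t 22.35 pos [ 0.6189 -0.1383  0.1128] psi 97.03
shift [0.9897, -0.5267, -0.0043] turn [-0.001, -0.0005, 0.0002]
```

View pics/wI.png

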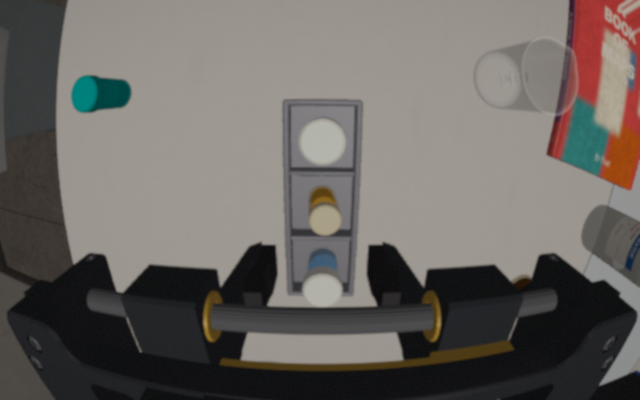

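Kit one complete: caps at (322,140), (325,218), (323,288), all upright. Next the left vial.

send_rows(targets=[[[0.15,-0.08,0],[0,0,0]],[[0.31,-0.16,0],[0,0,0]],[[0.47,-0.25,0],[0,0,0]],[[0.63,-0.34,0],[0,0,0]],[[0.79,-0.42,0],[0,0,0]],[[0.92,-0.49,0],[0,0,0]],[[0.99,-0.526,0],[0,0,0]],[[0.99,-0.526,0],[0,0,0]],[[0.99,-0.526,0.08],[0,0,0]],[[0.99,-0.526,0.15],[0,0,0]],[[0.99,-0.526,0.15],[0,0,0]],[[0.99,-0.526,0.15],[0,0,0]]], fingers=0.6)

```text
clock: 23.85
tool_pos: [0.4272, 0.1366, 0.0696]
eef_rot: [0.663, 0.749, 0.0, -0.001]
contact_force: [0.8, -0.0, 0.1]
opening: 0.6
finger_force: 0.0
```

```bash
python3 wr.py wJ; python3 go.py .4257 .137 .029 97; python3 - <<'E'
from h import *
d=np.load('wJ.npy',allow_pickle=True).item();im=d['img']
h=cv2.cvtColor(im,cv2.COLOR_BGR2HSV).astype(int);m=(h[...,0]>12)&(h[...,0]<35)&(h[...,1]>32)&(h[...,1]<115)&(h[...,2]>125);m[:,:250]=0;m[:,390:]=0;m[:200]=0;m[305:]=0
for k in comps(m,40):
    print(k[0].round(1),k[1],k[3],[fplane(d,k[0],z).round(4) for z in (.053,.057)])
E
```

```text
t 23.9 pos [0.4273 0.1369 0.0699] psi 96.96
shift [0.0009, -0.0053, 0.1363] turn [-0.0, -0.0005, -0.0002]
[315.1 237.4] 1125 [298 204  35  55] [array([0.4237, 0.1413, 0.053 ]), array([0.4236, 0.1431, 0.057 ])]
```

send_rows(targets=[[[0.004,-0.007,0.04],[0,0,0]],[[0.004,-0.007,0.09],[0,0,0]],[[0.004,-0.007,0.12],[0,0,0]],[[0.004,-0.007,0.135],[0,0,0]],[[0.004,-0.007,0.135],[0,0,0]],[[0.004,-0.007,0.135],[0,0,0]]])

```text
clock: 24.65
tool_pos: [0.4249, 0.1383, 0.0294]
eef_rot: [0.663, 0.749, 0.001, -0.001]
contact_force: [0.1, 0.1, 0.2]
opening: 0.595
finger_force: 0.0
```

send_rows(targets=[[[0,0,0],[0,0,0]],[[0,0,0],[0,0,0]],[[0,0,0],[0,0,0]],[[0,0,0],[0,0,0]],[[0,0,0],[0,0,0]],[[0,0,0],[0,0,0]]], fingers=0.05)

```text
clock: 25.4
tool_pos: [0.4245, 0.1383, 0.0289]
eef_rot: [0.662, 0.749, 0.0, -0.001]
contact_force: [-0.0, -0.2, 0.6]
opening: 0.225
finger_force: 19.8
```

```bash
python3 go.py .6225 .096 .11 97; python3 - <<'E'
from h import *
# two-tray short compartment from F corners (short end rim) and C/D far edge
d=np.load('wF.npy',allow_pickle=True).item()
m=(fplane(d,(320,26),.023)+fplane(d,(423,22),.023))/2; c=np.deg2rad(11.5)
print(m+np.array([-np.sin(c),np.cos(c),0])*.030)
E
```

```text
t 25.4 pos [0.4245 0.1383 0.0289] psi 97.03
shift [-0.2205, 0.6377, -0.2711] turn [-0.0003, -0.0004, 0.0002]
[0.62280604 0.09446911 0.023     ]
```

send_rows(targets=[[[0,0,-0.08],[0,0,0]],[[0,0,-0.18],[0,0,0]],[[-0.02,0.05,-0.26],[0,0,0]],[[-0.06,0.16,-0.271],[0,0,0]],[[-0.11,0.3,-0.271],[0,0,0]],[[-0.16,0.44,-0.271],[0,0,0]],[[-0.2,0.57,-0.271],[0,0,0]],[[-0.222,0.638,-0.271],[0,0,0]],[[-0.222,0.638,-0.271],[0,0,0]],[[-0.222,0.638,-0.2],[0,0,0]],[[-0.222,0.638,-0.13],[0,0,0]],[[-0.222,0.638,-0.09],[0,0,0]]])

```text
clock: 26.9
tool_pos: [0.6206, 0.0954, 0.0533]
eef_rot: [0.662, 0.75, -0.002, -0.002]
contact_force: [-0.1, -0.3, -0.5]
opening: 0.223
finger_force: 19.8
```

```bash
python3 go.py .6225 .0955 .0325 97
```

```text
t 26.9 pos [0.6206 0.0954 0.0533] psi 97.12
shift [-0.0005, 0.0065, 0.0692] turn [-0.0015, -0.0002, 0.0006]
```

send_rows(targets=[[[0,0,0.03],[0,0,0]],[[0,0,0.05],[0,0,0]],[[0,0,0.065],[0,0,0]],[[0,0,0.075],[0,0,0]],[[0,0,0.075],[0,0,0]],[[0,0,0.075],[0,0,0]]])

```text
clock: 27.65
tool_pos: [0.6228, 0.0957, 0.0335]
eef_rot: [0.662, 0.749, 0.0, -0.001]
contact_force: [-0.1, -0.3, -0.7]
opening: 0.226
finger_force: 19.8
```

```bash
python3 go.py .6225 .0955 .032 97
```

```text
t 27.65 pos [0.6228 0.0957 0.0335] psi 97.02
shift [-0.0005, -0.001, 0.0049] turn [-0.0001, -0.0005, 0.0001]
```

send_rows(targets=[[[0,0,0.005],[0,0,0]],[[0,0,0.005],[0,0,0]],[[0,0,0.005],[0,0,0]]])

```text
clock: 28.02
tool_pos: [0.6228, 0.0958, 0.032]
eef_rot: [0.662, 0.749, 0.0, -0.001]
contact_force: [0.6, -0.6, 1.3]
opening: 0.228
finger_force: 19.8
```

send_rows(targets=[[[0,0,0],[0,0,0]],[[0,0,0],[0,0,0]],[[0,0,0],[0,0,0]],[[0,0,0],[0,0,0]],[[0,0,-0.05],[0,0,0]],[[0,0,-0.13],[0,0,0]],[[0,0,-0.25],[0,0,0]],[[0,0,-0.27],[0,0,0]],[[0,0,-0.27],[0,0,0]],[[0,0,-0.27],[0,0,0]]], fingers=0.5)

```text
clock: 29.28
tool_pos: [0.6219, 0.0951, 0.1117]
eef_rot: [0.662, 0.749, -0.001, -0.001]
contact_force: [0.1, 0.0, -0.5]
opening: 0.5
finger_force: 0.0
```

```bash
python3 go.py .439 .2915 .11 95.9
```

```text
t 29.27 pos [0.6219 0.0951 0.1117] psi 97.03
shift [0.7245, -0.525, 0.0076] turn [-0.0009, -0.0002, 0.0063]
```

send_rows(targets=[[[0.15,-0.11,0],[0,0,0.0063]],[[0.31,-0.22,0],[0,0,0.0063]],[[0.47,-0.34,0],[0,0,0.0063]],[[0.62,-0.45,0],[0,0,0.0063]],[[0.725,-0.525,0],[0,0,0.0063]],[[0.725,-0.525,0],[0,0,0.0063]],[[0.725,-0.525,0.1],[0,0,0.0063]],[[0.725,-0.525,0.1],[0,0,0.0063]],[[0.725,-0.525,0.1],[0,0,0.0063]]])

```text
clock: 30.4
tool_pos: [0.4402, 0.2915, 0.0832]
eef_rot: [0.67, 0.742, -0.0, -0.001]
contact_force: [0.5, 0.9, 0.5]
opening: 0.505
finger_force: 0.0
```

```bash
python3 wr.py wK; python3 go.py .439 .2915 .005 95.9
```

```text
t 30.45 pos [0.4403 0.2918 0.0835] psi 95.83
shift [-0.001, -0.0044, 0.2618] turn [-0.0001, -0.0005, -0.0004]
```

View pics/wK.png

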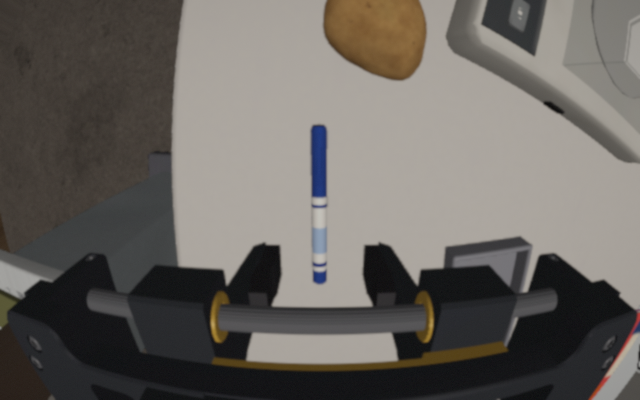

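Marker vertical in view at column 319, rows 125–283; potato is clear. Check its centre and height.

```bash
python3 - <<'E'
from h import *
E={}
for c,x0,y0,x1,y1 in [('K',295,110,345,290),('D',250,10,300,125)]:
    d=np.load(f'w{c}.npy',allow_pickle=True).item();w=d['img'][y0:y1,x0:x1].astype(int)
    m=(w[...,0]-w[...,2]>15);v,u=np.nonzero(m)
    a=[np.array([u[v<=v.min()+2].mean()+x0,v.min()+y0]),np.array([u[v>=v.max()-2].mean()+x0,v.max()+y0+1])];E[c]=(d,a)
    P=[fplane(d,p,.007) for p in a];print(c,np.round(a,1).tolist(),np.round(P,4).tolist(),'mid',((P[0]+P[1])/2).round(4),'len',np.linalg.norm(P[0]-P[1]).round(4))
for i in (0,1): print(tri([fray(E[c][0],E[c][1][i]) for c in 'KD']))
E
```

```text
K [[318.5, 126.0], [319.5, 284.0]] [[0.4322, 0.3555, 0.007], [0.4458, 0.2263, 0.007]] mid [0.439  0.2909 0.007 ] len 0.1299
D [[271.0, 21.0], [280.4, 112.0]] [[0.4326, 0.356, 0.007], [0.4448, 0.2284, 0.007]] mid [0.4387 0.2922 0.007 ] len 0.1282
(array([0.43246781, 0.35562714, 0.00797026]), [0.0002620984462684619, 0.00026209844626848955])
(array([0.44548567, 0.22851452, 0.01051927]), [0.00017455696376464527, 0.000174556963764643])
```

send_rows(targets=[[[-0.001,-0.003,0.07],[0,0,0]],[[-0.001,-0.003,0.14],[0,0,0]],[[-0.001,-0.003,0.2],[0,0,0]],[[-0.001,-0.003,0.235],[0,0,0]],[[-0.001,-0.003,0.255],[0,0,0]],[[-0.001,-0.003,0.26],[0,0,0]],[[-0.001,-0.003,0.26],[0,0,0]]])

```text
clock: 31.32
tool_pos: [0.439, 0.292, 0.0055]
eef_rot: [0.67, 0.743, 0.0, -0.001]
contact_force: [-0.2, -0.7, 0.2]
opening: 0.5
finger_force: 0.0
```

send_rows(targets=[[[0,0,0],[0,0,0]],[[0,0,0],[0,0,0]],[[0,0,0],[0,0,0]],[[0,0,0],[0,0,0]],[[0,0,0],[0,0,0]],[[0,0,0],[0,0,0]],[[0,0,0],[0,0,0]]], fingers=0.0, newtons=25)

```text
clock: 32.2
tool_pos: [0.4388, 0.2919, 0.0052]
eef_rot: [0.67, 0.743, 0.0, -0.001]
contact_force: [-0.3, 1.0, 0.9]
opening: 0.11
finger_force: 25.0
```

```bash
python3 go.py .6030 .1991 .09 101
```

```text
t 32.2 pos [0.4388 0.2919 0.0052] psi 95.9
shift [-0.3635, 0.5126, -0.2836] turn [-0.0002, -0.0004, -0.0284]
```

send_rows(targets=[[[0,0,-0.08],[0,0,0]],[[0,0,-0.18],[0,0,0]],[[-0.03,0.04,-0.27],[0,0,0]],[[-0.09,0.13,-0.284],[0,0,-0.008]],[[-0.17,0.24,-0.284],[0,0,-0.015]],[[-0.25,0.35,-0.284],[0,0,-0.02]],[[-0.32,0.45,-0.284],[0,0,-0.028]],[[-0.363,0.512,-0.284],[0,0,-0.028]],[[-0.363,0.512,-0.284],[0,0,-0.028]],[[-0.363,0.512,-0.284],[0,0,-0.028]]])

```text
clock: 33.45
tool_pos: [0.6013, 0.2002, 0.0899]
eef_rot: [0.636, 0.772, -0.0, -0.002]
contact_force: [-1.2, 0.0, -0.1]
opening: 0.111
finger_force: 25.0
```

```bash
python3 wr.py wL; python3 go.py .6030 .1991 .0085 101
```

```text
t 33.5 pos [0.6012 0.2005 0.09  ] psi 101.07
shift [-0.0064, 0.0054, 0.2717] turn [-0.0006, -0.0007, 0.0004]
```

View pics/wL.png

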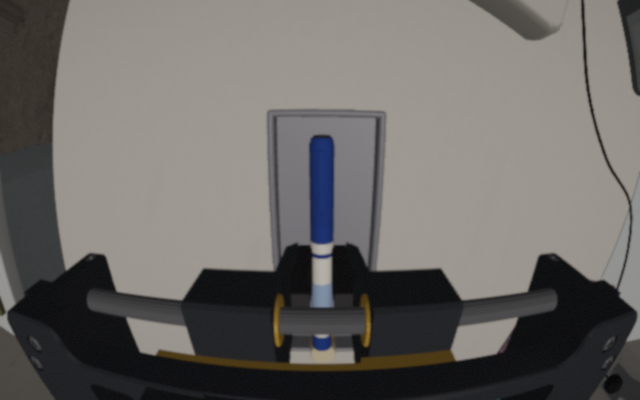

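Marker held level and aligned; tray end rim at row ~112, columns 268–386. Check against it, then lower.

```bash
python3 - <<'E'
from h import *
d=np.load('wL.npy',allow_pickle=True).item()
a,b=[fplane(d,p,.023) for p in [(268,112),(386,112)]];c=np.deg2rad(11)
print(a.round(4),b.round(4),((a+b)/2+.079*np.array([np.sin(c),-np.cos(c),0])).round(4))
E
```

```text
[0.5514 0.2673 0.023 ] [0.6311 0.2831 0.023 ] [0.6063 0.1976 0.023 ]
```

send_rows(targets=[[[-0.004,0.005,0.06],[0,0,0]],[[-0.004,0.005,0.11],[0,0,0]],[[-0.004,0.005,0.14],[0,0,0]],[[-0.004,0.005,0.14],[0,0,0]],[[-0.004,0.005,0.14],[0,0,0]]])

```text
clock: 34.12
tool_pos: [0.6046, 0.1987, 0.0482]
eef_rot: [0.636, 0.771, 0.0, -0.001]
contact_force: [1.2, -0.8, 0.7]
opening: 0.111
finger_force: 25.0
```

```bash
python3 go.py .6045 .1991 .0085 101
```

```text
t 34.12 pos [0.6046 0.1987 0.0482] psi 100.94
shift [0.0012, -0.0, 0.1324] turn [-0.0001, -0.0006, -0.0003]
```

Consistent. Lower to the floor.

send_rows(targets=[[[0,0,0.04],[0,0,0]],[[0,0,0.08],[0,0,0]],[[0,0,0.11],[0,0,0]],[[0,0,0.125],[0,0,0]],[[0,0,0.132],[0,0,0]],[[0,0,0.132],[0,0,0]],[[0,0,0.132],[0,0,0]]])

```text
clock: 35.0
tool_pos: [0.6047, 0.1985, 0.0087]
eef_rot: [0.637, 0.771, 0.0, -0.001]
contact_force: [0.0, 0.1, -0.5]
opening: 0.11
finger_force: 25.0
```

send_rows(targets=[[[0,0,0],[0,0,0]],[[0,0,0],[0,0,0]],[[0,0,0],[0,0,0]],[[0,0,0],[0,0,0]]], fingers=0.25)

```text
clock: 35.5
tool_pos: [0.6044, 0.1984, 0.0084]
eef_rot: [0.637, 0.771, 0.0, -0.001]
contact_force: [0.3, -0.6, 0.2]
opening: 0.254
finger_force: 0.0
```

send_rows(targets=[[[0,0,-0.05],[0,0,0]],[[0,0,-0.15],[0,0,0]],[[0,0,-0.3],[0,0,0]],[[0,0,-0.45],[0,0,0]],[[-0.1,-0.2,-0.6],[0,0,0]],[[-0.2,-0.4,-0.7],[0,0,0]],[[-0.3,-0.5,-0.7],[0,0,0]],[[-0.3,-0.5,-0.7],[0,0,0]],[[-0.3,-0.5,-0.7],[0,0,0]]])

```text
clock: 36.62
tool_pos: [0.4751, 0.0814, 0.2194]
eef_rot: [0.637, 0.771, 0.001, -0.0]
contact_force: [0.1, 0.3, 0.1]
opening: 0.246
finger_force: 0.0
```

```bash
python3 wr.py wM; python3 - <<'E'
from plant import *
import cv2,numpy as np
a=cv2.imread('pics/wM.png');s=snapshot('scene')['img']
cv2.imwrite('pics/fin.png',np.vstack([cv2.resize(a[:250,200:520],(640,280))[:, :],cv2.resize(s[160:280,200:460],(640,295))]))
E
```

```text
(no output)
```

View pics/fin.png

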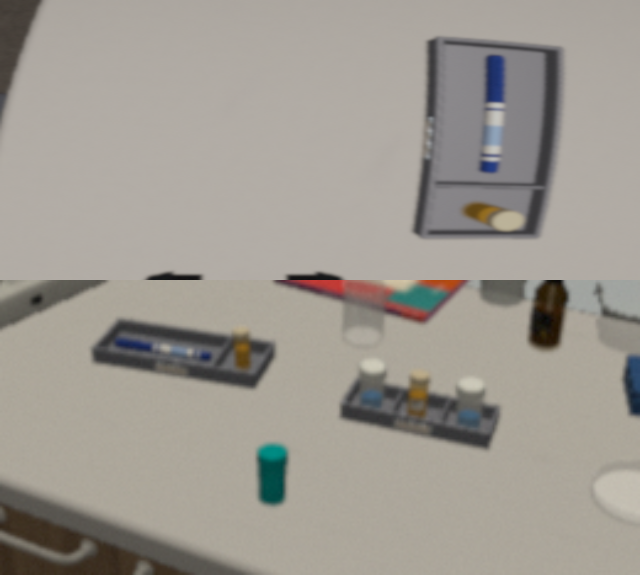

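Final picture: both kits are complete. The marker lies flat in the long compartment (495,113) with the vial in the short one (485,215), and below them both pots and the other vial stand upright.

```bash
python3 -c "
from plant import *
print(finish_job())"
```

```text
the job is handed in; nothing more can be done
None
```

Both kits are filled as asked, in the right order, and the job was handed in at about 37 s on the robot's clock; the last pictures show everything upright and in place, though no verdict came back.

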